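Empty the chocolate feeder into its tray and ease the lid shut

ROBOT

A 6-joint arm with a two-finger parallel gripper is mounted at the origin on the work surface. World frame = base frame: x ahead of the robot, y to its left, z up, the work surface at z = 0. Lengths are in m, angles in rad, forces in N, time in s.
With the tool pointing down it reaches from about 0.275 to 0.825 m from the base axis. Payload 4.9 kg.
Tool frame: the origin (TCP) lies midway between the tips of the shut fingers; the grasp point (between the pads) lies 19 mm behind it (grip_point_offset is the distance from the TCP to the grasp point, in m); z points along the fingers, y is the line along which they close (so a half turn about z gives the same grasp; the last joint's range is limited). The gripper opens to 85 mm and grips with 20 to 120 N. Pads are 22 mm wide; open, the fingers measure 114 mm over their backs; the gripper's body (76 mm by 85 mm) begins 54 mm behind the grasp point. The pads swing forward as they close: fully open they stand 13 mm farther back than shut.
Start: joints at [-1.346, 0.326, -0.193, 1.052, 0, 1.437], TCP at [0.193, -0.515, 0.202] pointing down, gripper open.
Joint ranges: [-2.65, 2.65], [-0.97, 1.79], [-1.3, 1.35], [-1.93, 2.1], [-1.47, 1.37], [-3.14, 3.14]. Speed limits (rad/s): [2.57, 2.57, 3.14, 3.14, 3.14, 3.14].

INTERFACE

Orientations are given as a rotation vector (axis times angle).
In Python, from cell import * gives the robot as it stands. Calls block until the motion is done:
- movep(position, orientation): joint-space move of the TCP to a pose.
- move_l(position, velocity=0.15, rot=None, until_force=None): straight line of the TCP; rot=None keeps the orientation; velocity is the mean speed in m/s. With until_force (N) it stops when the force on the tool has changed by that much, and returns True; else False.
- set_joints(angles): joint-space move.
- let_go() and grab(newtons=None): open the fingers fully, or close them until they stop; newtons is the grip in N (None keeps the last).
- sleep(seconds).
- ik(position, orientation): joint angles nearest the present ones, or None.
- get_state(): the state.
- grab_frame(name): name is "scene" or "side" or "wrist"; returns a dict with "img" (384x512x3 uint8, red, green, blue), "fx", "fy", "cx", "cy" (pixels), "cam_to_world" (4x4, takes a point from camera to world coordinates); the wrist camera has in their place "T_tool_cam" (4x4, takes a point from camera to tool coordinates, whose origin is the TCP and whose axes are the flange's). Camera axes: x right, y down, z forward; pixel columns grow to the right and rows downward; lengths in m; the calibration is good to about 2 mm. A picture is of the moment at which its call begins: read the wrist's pose just before it. There is no depth.
A pose or a line that the arm cannot do raises MotionError and nothing moves.
- sign_off(): hands the job in; it is judged then, once.
Trained networks look in the newest picture that a camera, given by its name, has taken for a name from the list of things; names that differ only in an ending like _2 or _b are one class to them, and where a whole thing is asked for, a point or a joint stands for the part that bears it (a point fixed in the world has none). Each returns a list of dicts, best first, with "score" (0 to 1); they miss things now and then, are a little off and sometimes report something else, mostly with a low value. They report only what shows in the picture. A call takes as long as a camera call.
- spot_in(camera, name): "centre" ([column, row] in pixels, amid what is visible of it).
- silhouettes(camera, name): "mask" (384x512 bool, what is visible of it) and "centre" ([column, row] in pixels, amid what is visible of it).
- tip_of(camera, name): "centre" ([column, row] in pixels: a listed point, or the origin of a listed thing).
The state is a dict: "clock": time; "q": joint angles; "joint_velocities": joint speeds; "tau": joint torques, N m; "position": TCP position; "eef_rot": TCP orientation; "contact_force": force on the tool from outside, world axes, zero at the start; "wrist_torque": the same for the moment, N m; "finger_gap": opening from 0.0 (shut) to 1.0 (fully open); "grasp_force": force on a finger pad.
Only numpy, scipy, OpenCV 4.12 (cv2) and the standard library are available. Lean on these libraries where they do the work, as an engineer would, in place of code of your own. Each camera call takes 0.05 s, during which the arm holds its last target. There are 200 camera calls.

TASK

Press the chocolate feeder's lever fully down with the fingertips so that its lid swings open, and keep it down until all six foil-wrapped chocolates have rolled out into the tray. Then let the lever up slowly, so that the lid comes down gently and shuts without slamming, and take the hand away. Work the lid by the lever alone: do not touch the lid or the chocolates, do not shift or lift the tray, and leave the other things on the bench where they are.

Things in the scene. Friction and masses are not known exactly. Their poses are not given: they have to be found in the camera images.
- feeder: Light-metal counter-top chocolate feeder, fixed: open-topped chute on legs, 307 mm long, 110 wide, rim 240 mm high at the stock end, 160 at the mouth. Origin: on the bench under the chute's middle; +x is the way the chocolates roll (16 degree slope), +y left of that. Mouth at x = 115 mm, its floor 85 mm up; a spout reaches to x = 142 mm.
- lever_pad (a point): Top centre of the black rubber pad (50 x 50 mm, level, 10 mm thick) on the free end of the press lever. At rest 150 mm above the bench, at feeder x, y = (275, -100) mm, beside the tray, nothing over or under it. The lever bar (16 mm high, 5 thick) runs back outside the -y cheek to its pivot at x = -20, 105 mm up: the pad moves down on a 298 mm arc. Moves with the lever.
- lever (a joint): Press lever angle, rad: 0 at rest (up, on its stop), 0.175 fully down on its lower stop, the pad then about 52 mm lower (98 mm above the bench), 3 mm further out (+x) and tilted 10 degrees. Sprung: about 3 N on the pad starts it, about 7 N holds it fully down. It does not latch: let go, it flies up.
- lid_hinge (a joint): Opening of the discharge lid, rad, linked to the lever by a short rod: 0 shut (hangs across the mouth), about 1.08 fully open (swung out and up) with the lever fully down; it turns 6.2 times as fast as the lever. Let go, it slams at several rad/s. Pad let up at 20 to 40 mm/s: lid falls at 0.4 to 0.9 rad/s, gentle; over 2 rad/s is a slam.
- lid: The lid itself: aluminium sheet 100 mm wide, 58 mm high, hanging from its hinge along its top. Origin: on the hinge axis, at the top of the mouth, 149 mm above the bench. Shut, its lower edge is just above the chute floor; open, it has swung up and about 55 mm out over the spout.
- tray: Loose open steel collecting tray, 210 mm (its x) by 170 mm (its y), 50 mm high, walls and floor 3 mm, 0.7 kg, on the bench in front of the mouth, under the spout. Origin: centre of its underside; its axes lie along (within 2 degrees of) the feeder's.
- choc0: Chocolate ball in gold foil, 32 mm in diameter, 20 g, one of six that lie in the chute behind the closed lid and roll out by themselves within about a second once the lid is open. Origin: its centre; its axes turn as it rolls.
- choc1: Chocolate ball in gold foil, 32 mm in diameter, 20 g, one of six that lie in the chute behind the closed lid and roll out by themselves within about a second once the lid is open. Origin: its centre; its axes turn as it rolls.
- choc2: Chocolate ball in gold foil, 32 mm in diameter, 20 g, one of six that lie in the chute behind the closed lid and roll out by themselves within about a second once the lid is open. Origin: its centre; its axes turn as it rolls.
- choc3: Chocolate ball in gold foil, 32 mm in diameter, 20 g, one of six that lie in the chute behind the closed lid and roll out by themselves within about a second once the lid is open. Origin: its centre; its axes turn as it rolls.
- choc4: Chocolate ball in gold foil, 32 mm in diameter, 20 g, one of six that lie in the chute behind the closed lid and roll out by themselves within about a second once the lid is open. Origin: its centre; its axes turn as it rolls.
- choc5: Chocolate ball in gold foil, 32 mm in diameter, 20 g, one of six that lie in the chute behind the closed lid and roll out by themselves within about a second once the lid is open. Origin: its centre; its axes turn as it rolls.
- rocky_board: Bystander: white cutting board 160 x 220 x 12 mm with brown chocolate squares on it (up to 80 mm high in all). Origin: centre of its underside.
- sprinkles: Bystander: clear jar with a steel cap, 68 mm in diameter, 105 mm high. Origin: centre of its underside.
- scraper: Bystander: steel dough scraper with a black handle, about 90 x 150 mm, lying flat, 22 mm high. Origin: under its middle.

How it is judged:
By the outcome, as a careful person would: the job done as asked, in the order asked, and still so for the second after the job is handed in, with the robot touching nothing.
It also fails if it takes over 35 s, if anything falls off the work surface, if the arm or the gripper's body presses on something with over 40 N, if the wrist force passes 120 N, or if a joint passes its speed limit or range.

## Working session

There is one attempt and no reset: what is moved stays moved. The work goes in short steps, each a Python script; the robot and the scene stay as the last script left them, time stands still between calls to the robot, and variables do not carry over. Pictures are saved under pics/ and viewed, at most 10 in all, crops included, and the job is handed in when it is done.

```bash
mkdir -p pics; ls
python3 - <<'E'
from cell import *
import cv2,numpy as np
for c in("scene","side"):
    f=grab_frame(c); cv2.imwrite(f"pics/{c}0.png",f["img"][:,:,::-1])
    print(c,f["fx"],f["fy"],f["cx"],f["cy"],np.round(f["cam_to_world"],4).tolist())
    for n in("lever_pad","lid","tray","feeder","choc0"):
        print(n,[(np.round(d["centre"],1).tolist(),round(d["score"],2)) for d in tip_of(c,n)[:3]])
    print("padspot",[(np.round(d["centre"],1).tolist(),round(d["score"],2)) for d in spot_in(c,"lever_pad")[:3]])
print(get_state())
E
```

```text
pics
scene 370.95501167324977 370.95501167324977 254.52164214477918 190.4935114290215 [[-0.7277, 0.5041, -0.4651, 1.1616], [0.6857, 0.5159, -0.5135, 0.6277], [-0.0189, -0.6926, -0.7211, 1.0522], [0.0, 0.0, 0.0, 1.0]]
lever_pad [([244.0, 163.2], 0.84)]
lid [([249.0, 204.6], 0.72)]
tray [([228.3, 208.1], 0.64)]
feeder [([275.7, 250.0], 0.66)]
choc0 [([260.2, 207.6], 0.61), ([270.0, 209.0], 0.51), ([257.9, 215.2], 0.39)]
padspot [([240.6, 162.7], 0.49)]
side 453.19946644490847 453.19946644490847 256.7188438805971 189.03923611075484 [[0.9766, -0.1694, 0.1326, 0.3781], [-0.2149, -0.7428, 0.6341, -0.8319], [-0.0089, -0.6478, -0.7618, 1.1181], [0.0, 0.0, 0.0, 1.0]]
lever_pad [([256.8, 226.1], 0.68)]
lid [([278.3, 176.9], 0.94)]
tray [([286.2, 239.9], 0.69)]
feeder [([265.8, 180.7], 0.78)]
choc0 [([288.7, 171.5], 0.6), ([264.1, 172.2], 0.49), ([270.6, 172.6], 0.44)]
padspot [([255.6, 226.6], 0.77)]
{'clock': 0.7, 'q': array([-1.34620896e+00,  3.26170355e-01, -1.92590373e-01,  1.05197352e+00,
        2.94354039e-06,  1.43657928e+00]), 'joint_velocities': array([-0.00073569,  0.00034104, -0.00164978,  0.00035577, -0.00049044,
       -0.00061942]), 'tau': array([-6.56651828e-04, -4.43190944e+01,  2.62716186e+01,  7.84444692e-04,
       -1.68970082e-04,  5.83873899e-06]), 'position': array([ 0.19314653, -0.51501019,  0.20170066]), 'eef_rot': array([3.09111090e+00, 5.60579166e-01, 9.02363683e-06]), 'contact_force': array([ 0.24122552, -0.12957857,  0.20367477]), 'wrist_torque': array([0.00562999, 0.03246959, 0.03162541]), 'grasp_force': 0.0, 'finger_gap': 0.9955772688605374}
```

```bash
cat > h.py <<'E'
import numpy as np,cv2
from cell import *
def ray(f,p):
    d=np.array([(p[0]-f["cx"])/f["fx"],(p[1]-f["cy"])/f["fy"],1]); T=np.array(f["cam_to_world"])
    return T[:3,3],T[:3,:3]@d
def at_z(f,p,z):
    o,d=ray(f,p); return o+d*(z-o[2])/d[2]
def tri(f,p,g,q):
    o1,d1=ray(f,p);o2,d2=ray(g,q)
    s=np.linalg.lstsq(np.c_[d1,-d2],o2-o1,rcond=None)[0]
    a,b=o1+d1*s[0],o2+d2*s[1]; return (a+b)/2,np.linalg.norm(a-b)
E
python3 - <<'E'
from h import *
f=grab_frame("scene");g=grab_frame("side")
Z=dict(lever_pad=.15,lid=.149,tray=0,feeder=0)
for n,z in Z.items():
    a=tip_of("scene",n)[0]["centre"];b=tip_of("side",n)[0]["centre"]
    print(n,at_z(f,a,z).round(4),at_z(g,b,z).round(4),tri(f,a,g,b))
for n,c in(("scene",f),("side",g)):
    x,y=(150,90) if n=="scene" else (160,100)
    cv2.imwrite(f"pics/{n}1.png",cv2.resize(c["img"][y:y+192,x:x+256,::-1],(768,576),interpolation=cv2.INTER_CUBIC))
E
```

```text
lever_pad [ 0.5037 -0.1758  0.15  ] [ 0.5169 -0.156   0.15  ] (array([ 0.51419869, -0.16449711,  0.16304871]), np.float64(0.002002893107205713))
lid [0.6239 0.0157 0.149 ] [0.6231 0.0087 0.149 ] (array([0.62297785, 0.01272473, 0.14530226]), np.float64(0.002659922262741619))
tray [ 0.6171 -0.1234  0.    ] [ 0.6188 -0.1169  0.    ] (array([ 0.61857836, -0.12003595,  0.00426544]), np.float64(0.0015262340896268964))
feeder [0.6189 0.1186 0.    ] [0.6052 0.1216 0.    ] (array([ 0.61112421,  0.11964039, -0.002688  ]), np.float64(0.013160256213101176))
```

View pics/scene0.png

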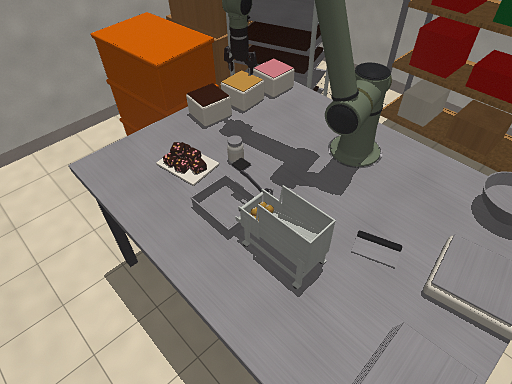

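View pics/side0.png

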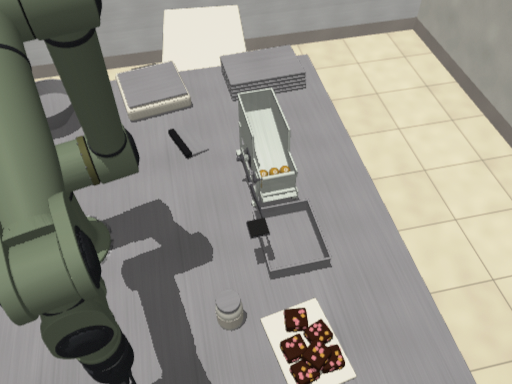

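The feeder stands in the middle, with its mouth facing world -y. The pad is at about (257,228) in the side picture and (240,164) in the scene picture, with the jar near it at (229,310) in side. I'll look closer to refine the pad.

View pics/scene1.png

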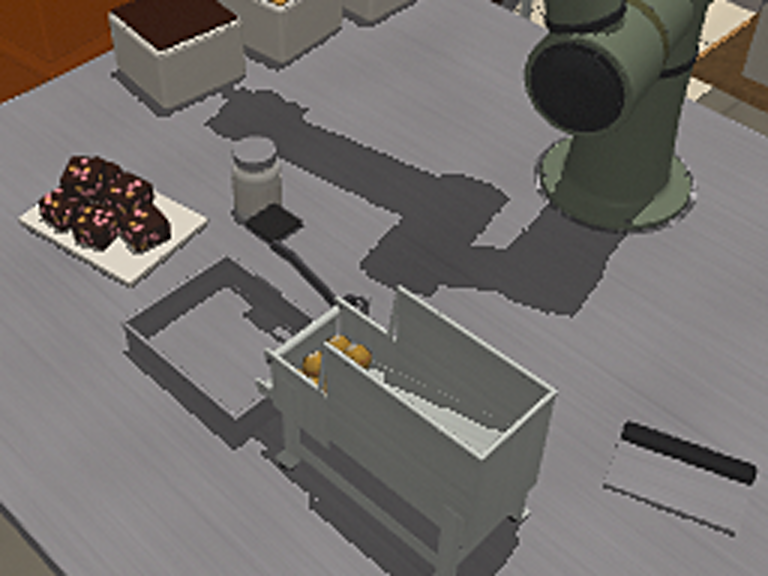

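View pics/side1.png

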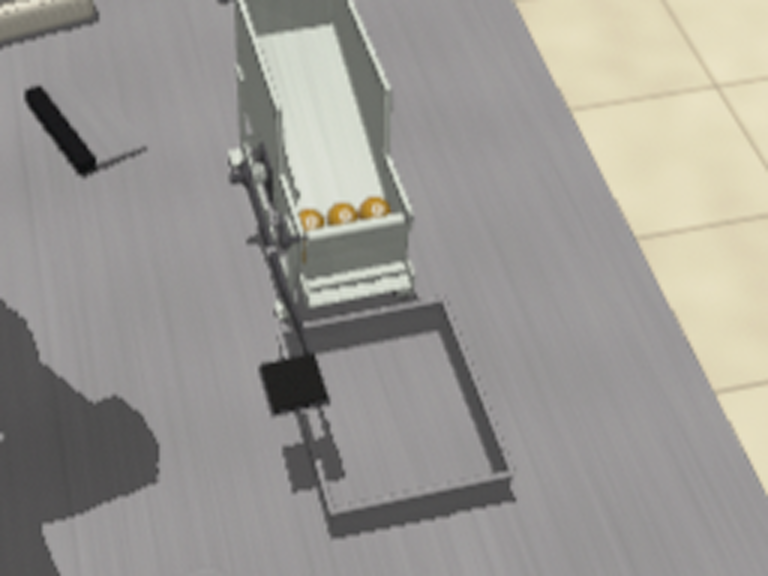

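Run:
```python
from h import *
f=grab_frame("scene");g=grab_frame("side")
for n,c in(("scene",f),("side",g)):
    for k,z in(("lever_pad",.15),("sprinkles",.05),("rocky_board",.03),("lever",.12)):
        r=silhouettes(n,k)
        for d in r[:2]: 
            ys,xs=np.where(d["mask"]); print(n,k,round(d["score"],2),d["centre"],xs.min(),xs.max(),ys.min(),ys.max(),at_z(c,d["centre"],z).round(3))
    for y in ([155,175] if n=="scene" else [212,240]): pass
for n,c in (("side",g),("scene",f)):
    r=(slice(212,244),slice(242,275)) if n=="side" else (slice(152,175),slice(225,258))
    m=(c["img"][r].max(2)<45).astype(np.uint8)
    k,l,s,ce=cv2.connectedComponentsWithStats(m)
    for i in range(1,k):
        if s[i,4]>15:
            p=ce[i]+[r[1].start,r[0].start]; print(n,s[i],p,at_z(c,p,.149).round(4))
```

```text
scene lever_pad 0.77 [245.2, 167.3] 233 260 159 189 [ 0.524 -0.122  0.15 ]
scene sprinkles 0.56 [235.9, 147.7] 227 242 136 162 [ 0.4   -0.323  0.05 ]
scene rocky_board 0.88 [186.9, 162.6] 157 218 141 185 [ 0.593 -0.413  0.03 ]
scene rocky_board 0.3 [244.1, 166.5] 232 272 158 194 [ 0.44  -0.229  0.03 ]
scene lever 0.75 [245.0, 166.8] 233 261 159 190 [ 0.502 -0.15   0.12 ]
side lever_pad 0.88 [255.1, 223.0] 240 269 155 238 [ 0.517 -0.14   0.15 ]
side sprinkles 0.93 [230.0, 308.8] 216 242 290 329 [ 0.413 -0.316  0.05 ]
side rocky_board 0.85 [306.4, 343.9] 261 355 298 383 [ 0.579 -0.437  0.03 ]
side lever 0.63 [255.5, 222.4] 240 269 154 238 [ 0.523 -0.117  0.12 ]
side [  6   6  21  20 284] [257.54929577 227.48943662] [ 0.5205 -0.1547  0.149 ]
scene [  7   6  19  17 148] [240.69594595 164.77702703] [ 0.5263 -0.1445  0.149 ]
```

The pad shows up black and clear: side crop (294,384) and scene crop (275,222). That puts it at about (0.520, -0.153, 0.15), which fits the lid and feeder geometry (yaw about -90°). I'll go above it with the fingers shut and check.

Run:
```python
from h import *
print(get_state()["clock"])
grab(20)
p=get_state()["position"]; r=get_state()["eef_rot"]
move_l([p[0],p[1],.27],.2)
movep([.520,-.153,.25],[np.pi,0,0])
move_l([.520,-.153,.168],.1)
s=get_state(); print(s["clock"],s["position"],s["eef_rot"],s["q"],s["contact_force"],s["finger_gap"])
c=[grab_frame(n)["img"][:,:,::-1] for n in("scene","side")]
a=cv2.resize(c[0][110:206,176:304],(512,384)); b=cv2.resize(c[1][164:280,195:323],(424,384))
cv2.imwrite("pics/hover.png",cv2.resize(np.hstack([a,b]),(800,328)))
```

```text
1.7
5.7 [ 0.52043832 -0.15330037  0.16860513] [ 3.14113448e+00 -2.45514268e-04  1.53270891e-03] [-4.22523884e-01  3.36075426e-01 -2.66712393e-01  9.66930716e-01
 -1.74313281e-05  2.71922508e+00] [ 0.36675544 -0.13580683  0.08640722] -0.0007909720758217857
```

View pics/hover.png

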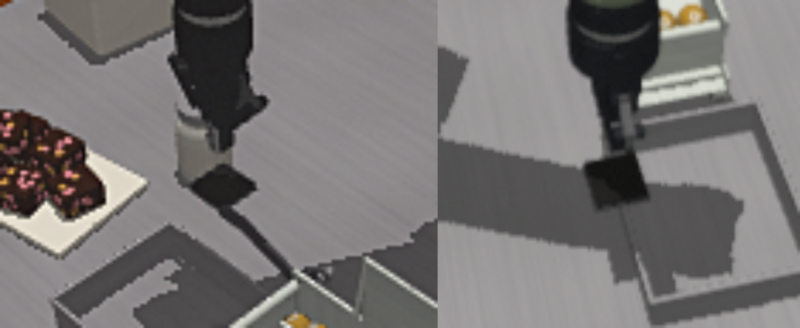

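The tip seems to sit a little inside the pad centre. I'll project the TCP to check.

Run:
```python
from h import *
t=get_state()["position"]
ims=[]
for n in("scene","side"):
    f=grab_frame(n);T=np.linalg.inv(f["cam_to_world"]); im=f["img"][:,:,::-1].copy()
    def pr(P):
        c=T[:3,:3]@P+T[:3,3]; return np.array([f["cx"]+f["fx"]*c[0]/c[2],f["cy"]+f["fy"]*c[1]/c[2]])
    print(n,"tcp",pr(t))
    o=np.array([215,130] if n=="scene" else [232,190]); big=cv2.resize(im[o[1]:o[1]+60,o[0]:o[0]+50],(400,480),interpolation=cv2.INTER_NEAREST)
    big=cv2.convertScaleAbs(big,alpha=1.8,beta=20)
    q=lambda P:tuple(int(v) for v in (pr(P)-o+.5)*8)
    cv2.circle(big,q(t),4,(0,0,255),-1)
    c=np.array([t[0],t[1],.15])
    sq=np.array([q(c+np.array([a,b,0])) for a,b in((.025,.025),(.025,-.025),(-.025,-.025),(-.025,.025))])
    cv2.polylines(big,[sq],True,(0,255,0),1); ims.append(big)
cv2.imwrite("pics/ov.png",np.hstack(ims))
```

```text
scene tcp [240.00967759 158.76745675]
side tcp [257.39568594 222.56572035]
```

View pics/ov.png

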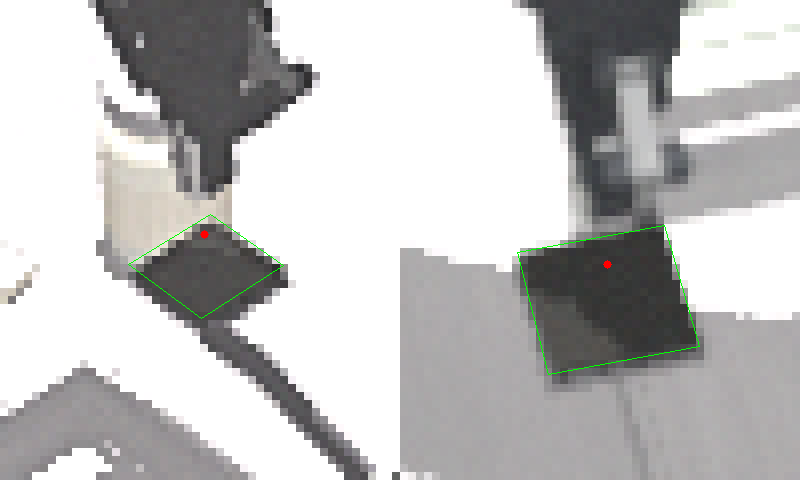

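The projected pad square (green) fits in both views, centred at about (240,164) in scene and (258,228) in side, so the xy is good. The visible tips are about 10 mm above the projected TCP, so I'll let force decide when to stop.

Run:
```python
from h import *
x,y=.520,-.153
print(move_l([x,y,.130],.03,until_force=2)); s=get_state(); print(s["clock"],s["position"],s["contact_force"])
print(move_l([x,y-.002,.076],.05,until_force=14)); s=get_state(); print(s["clock"],s["position"],s["contact_force"])
sleep(1.2)
s=get_state(); print(s["clock"],s["position"],s["contact_force"])
c=[grab_frame(n)["img"][:,:,::-1] for n in("scene","side")]
a=cv2.resize(c[0][130:258,176:304],(400,400)); b=cv2.resize(c[1][134:284,205:355],(400,400))
cv2.imwrite("pics/down.png",np.hstack([a,b]))
```

```text
False
7.3167 [ 0.52018933 -0.15309402  0.13021876] [0.14054615 0.30612743 0.0152212 ]
False
8.55 [ 0.52060688 -0.15651831  0.07610648] [-0.13165268 -5.32987613  5.69927592]
9.75 [ 0.52063579 -0.15650714  0.07619729] [-0.64857881 -3.46178944  6.06052543]
```

View pics/down.png

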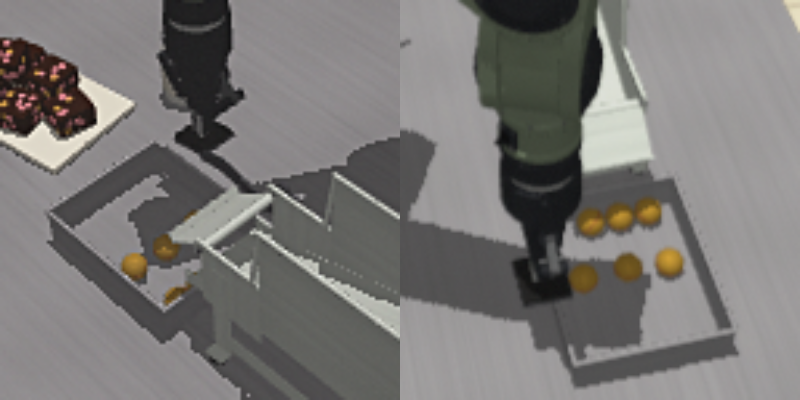

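All six balls are in the tray (side view: three at row 215, three at row 270) and the lid is up. The force is only 6 N, so I'll press on to make sure of the lower stop. Then I'll let it up slowly.

Run:
```python
from h import *
x,y=.520,-.155
print(move_l([x,y-.001,.060],.02,until_force=10)); s=get_state(); print(s["clock"],s["position"],s["contact_force"])
sleep(.6)
zb=s["position"][2]
p=get_state()["position"]
move_l([p[0],y+.002,zb+.076],.02); s=get_state(); print(s["clock"],s["position"],s["contact_force"])
move_l([p[0],y,.27],.12)
sleep(.3); s=get_state(); print(s["clock"],s["position"],s["contact_force"])
c=[grab_frame(n)["img"][:,:,::-1] for n in("scene","side")]
a=cv2.resize(c[0][130:258,176:304],(400,400)); b=cv2.resize(c[1][134:284,205:355],(400,400))
cv2.imwrite("pics/end.png",np.hstack([a,b]))
```

```text
True
10.3417 [ 0.52070064 -0.1566726   0.06934376] [-0.93006225  0.19367957  7.73597242]
14.9 [ 0.52063354 -0.15300835  0.1453095 ] [ 0.2475958  -0.17210973  0.41151745]
16.3917 [ 0.52047465 -0.15487935  0.26959581] [0.71728229 0.26939183 0.50961802]
```

View pics/end.png

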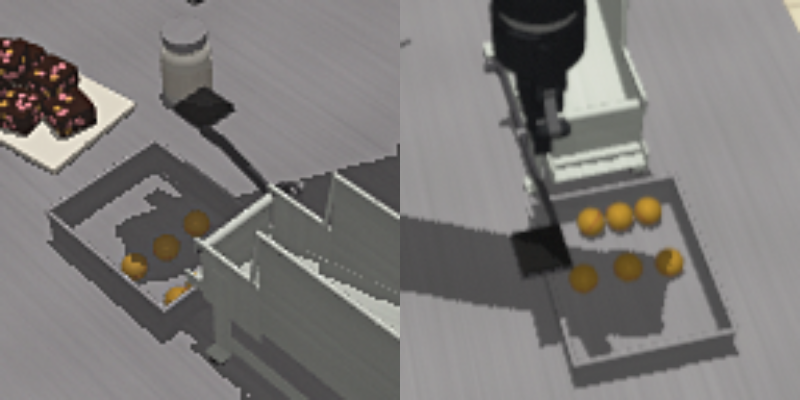

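The lid is shut, the lever is up, and all six balls are in the tray with nothing shifted. A light touch on the pad, below the 3 N that starts the lever, will give the contact height and show whether the stroke was the full 52 mm.

Run:
```python
from h import *
x,y=.5205,-.155
move_l([x,y,.140],.15); sleep(.2)
r=move_l([x,y,.120],.01,until_force=1.5); s=get_state(); print(r,s["clock"],s["position"],s["contact_force"])
move_l([x,y,s["position"][2]+.02],.015); print(get_state()["clock"],get_state()["contact_force"])
```

```text
True 19.525 [ 0.52047967 -0.15500636  0.12029814] [ 1.31440245 -0.26938224  3.44820583]
21.05 [-0.0972412   0.20917557 -0.30270935]
```

Contact is at z ≈ 0.121 and the lowest point was 0.069, where the force stop tripped. That is the full 52 mm stroke onto the lower stop. I'll back off and hand in.

Run:
```python
from h import *
move_l([.5205,-.155,.28],.15); sleep(.3)
print(get_state()["clock"],get_state()["contact_force"]); print(sign_off())
```

```text
22.4333 [-0.45868801  0.675181    0.02125905]
the job is handed in; nothing more can be done
None
```

The job is handed in at 22.4 s: all six chocolates are in the tray, the lid is shut after a slow release (about 20 mm/s), and the hand is clear. One flaw is that the balls rolled out about 7 mm before the lever reached its lower stop; I then pressed it fully down and held it 0.6 s before letting up, and a later light touch of about 3 N on the pad confirmed the full 52 mm stroke.

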